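# Show a cake tin tube base to the inspection camera

### The arm

A 6-joint arm with a two-finger parallel gripper is mounted at the origin on the work surface. World frame = base frame: x ahead of the robot, y to its left, z up, the work surface at z = 0. Lengths are in m, angles in rad, forces in N, time in s.
With the tool pointing down it reaches from about 0.4 to 0.825 m from the base axis. Payload 7 kg.
Tool frame: the origin (TCP) lies between the finger pads; the fingertips stand 11 mm ahead of it and the grasp point (between the pads) lies 8 mm behind it; x points along the fingers, z is the direction in which the jaws open and shut, and the axes are right-handed (so a half turn about x gives the same grasp; the last joint's range is limited). The gripper opens to 88 mm and grips with 3 to 60 N. Pads are 19 mm wide; open, the fingers measure 130 mm over their backs; the gripper's body (78 mm by 193 mm) begins 47 mm behind the grasp point.
Start: joints at [-0.953, 0.359, 0.012, 0, -1.224, -0.288], TCP at [0.219, -0.639, 0.238] pointing down, gripper open.
Joint ranges: [-3.07, 3.07], [-1.43, 2.12], [-1.02, 1.25], [-3.03, 1.67], [-3.05, -0], [-3.03, 3.03]. Speed limits (rad/s): [2.39, 2.39, 3.01, 3.14, 3.14, 3.14].

### API

Orientations are given as [roll, pitch, yaw] about the fixed x, y, z axes, in that order (R = Rz(yaw) Ry(pitch) Rx(roll)).
In Python, from station import arm gives the robot as it stands.
- The arm moves only by the tool jog_arm, never from a script. Its argument "motion" is a list of rows, each an object of numbers: "dx", "dy", "dz": the shift along the tool's x, y, z in m; "twist": the turn about the tool's x in degrees. In form: [{"dx": .., "dy": .., "dz": .., "twist": ..}, ...]. A call has 1 to 20 rows; each row is the pose to reach, as a shift and turn from the pose commanded when the call began, along the tool's axes at that moment; what a row does not reach only later rows make up. A row lasts 1/12 s, in which the tool goes at most 41.7 mm and 7.16 degrees, less where a joint would pass 70% of its speed; a pose out of reach is approached as far as the arm can. A call with a gripper value outside its range is refused whole. "gripper" is the finger opening in m, from 0 to 0.0876, set as the call begins (left out, the last holds). The fingers move at their own pace and stop on an object; "newtons" is the grip in N (left out, the last holds). Time passes only in rows, so rows that repeat a pose let the fingers close. It gives the time, the measured TCP pose, the force and the opening at its end, in the units of the state.
- arm.get_state(): the state, without advancing time (a new reading comes with each control period).
- arm.grab_frame(name): name is "side" or "top" or "wrist"; returns the picture (420x560x3 uint8, red, green, blue); there is no depth.
- arm.camera_model(name): a dict with "camera_matrix" (3x3 intrinsics, pixels), "eye" and "attitude" of the camera in the world. Camera axes: x right, y down, z forward; pixel columns grow to the right and rows downward; lengths in m; the calibration is good to about 2 mm. A picture is of the moment at which its call begins: read the wrist's pose just before it. camera_model takes no time and is no camera call; for the wrist camera it gives the pose at the moment of the call.
- arm.job_done(): hands the job in, once; it reports no verdict.
The state is a dict: "t": time; "q": joint angles; "qd": joint speeds; "joint_efforts": joint torques, N m; "eef_pos": TCP position; "ee_rot": TCP orientation; "force": force on the tool from outside, world axes, zero at the start; "moment": the same for the moment, N m; "width": finger opening in m.
Only numpy, scipy, OpenCV 4.12 (cv2) and the standard library are available. Lean on these libraries where they do the work, as an engineer would, in place of code of your own. Each camera call takes 0.05 s, during which the arm holds its last target.

### The job

Pull the tube base (the round cake tin base with an upright tube) off the top of the stack and out of the spring clip, and hold it up to the little inspection camera: disc level at lens height, tube upright with its axis straight ahead of the lens and 16 cm from the lens front, tab pointing straight at the lens. Finish while still holding it there in the air: do not put it down or let go. Leave the two flat bases in the holder, do not move the bowl, salt shaker or jar, and do not touch the camera or its stand.

Things in the scene. Friction and masses are not known exactly. Their poses are not given: they have to be found in the camera images.
- tube_base: Aluminium tin base, loose, 175 to 350 g: disc 150 mm in diameter, 5 mm thick; a stiff upright tube 40 mm in diameter on its middle, from 5 to 85 mm above the origin (grip it from above); one flat rim tab 26 mm wide, reaching 95 mm from the axis. Origin: centre of the underside; z up the tube, x to the tab. Lies on two flat bases, origin 16 mm over the ledge, tab out at the holder's front.
- tab_tip (a point): Middle of the outer end of the tube base's tab: at x 95 mm, z 2.5 mm in the tube base's frame.
- tin_holder: Steel holder fixed to the ledge: plate 200 x 180 x 6 mm. Origin under the middle of the stack, on the ledge; z up, x towards the spring clip at the back (open front at -x). Posts 8 mm thick, 50 mm high over the ledge, stand 81 mm from the origin, 68 degrees either side of x (1.8 mm play to the bases). Front lip 14 mm high over the ledge, below the tube base.
- spring_clip (a joint): Hinged spring leaf at the holder's back, 92 mm from its origin, 65 mm high over the ledge: 0 rad at rest, grows as it is pushed outward (to 0.7). Its round nose reaches 2 mm over the tube base's rim. Pulling the base straight up with a few newtons pushes the nose aside and frees it; the nose springs back. No need to touch it.
- flat_base1: Lowest base of the stack: plain aluminium disc, 150 mm in diameter, 5 mm thick, 150 g, loose on the holder's plate. Origin: centre of its underside. Stays in the holder.
- flat_base2: Second base of the stack, same plain disc, lying on the lowest one, under the tube base. Origin: centre of its underside. Stays in the holder.
- lens (a point): Centre of the front of the inspection camera's lens. The lens looks level along -x of this frame, z is up (x points back into the camera). It stands 45 mm in front of the stand's axis and 170 to 240 mm over the ledge, differently each time; the head stays at its height.
- camera_stand: Inspection camera's stand, fixed: round foot 100 mm in diameter, 14 mm high; post 14 mm thick, up to 282 mm over the ledge, carrying the camera head (a grey box 44 x 56 x 44 mm with a black lens barrel 34 mm in diameter on its front). Origin: centre of the foot's underside; z up, the lens looks along -x. Not to be touched.
- mixing_bowl: Mustard yellow ceramic mixing bowl, 170 mm in diameter at the rim, 80 mm high; origin: centre of its underside, z up. Bystander.
- salt_shaker: Closed plastic salt shaker, 43 mm in diameter, 88 mm high; origin: centre of its underside, z up. Bystander.
- weight_jar: Glass jar of ceramic pie weights with a steel lid, 86 mm in diameter, 123 mm high; origin: centre of its underside, z up. Bystander.

How it is judged:
By the outcome, as a careful person would: the job done as asked, in the order asked, and still so for the second after the job is handed in, while the arm keeps its last pose, push and grip.
It also fails if it takes over 43 s, if anything falls off the work surface, if the arm or the gripper's body presses on something with over 40 N, if the wrist force passes 120 N, or if a joint passes its speed limit or range.

## Working session

There is one attempt and no reset: what is moved stays moved. The work goes in short steps, Python scripts to look and compute and a tool call to move; the robot and the scene stay as the last step left them, time stands still between calls to the robot, and variables do not carry over. Pictures are saved under pics/ and viewed, and the job is handed in when it is done.

Besides the shell and the picture viewer there is one more tool, called after "Request:" as name([rows], argument=value, ...), one row to a line, values as JSON. jog_arm: Moves the arm, as the interface text tells. Its arguments: {"type":"object","properties":{"motion":{"type":"array"},"gripper":{"type":"number"},"newtons":{"type":"number"}},"required":["motion"]}

```bash
mkdir -p pics; python3 - <<'E'
from station import arm
import cv2,numpy as np,json
np.set_printoptions(precision=4,suppress=True)
s=arm.get_state()
for k in s: print(k,s[k])
for n in ["side","top","wrist"]:
    print(n,arm.camera_model(n))
    im=arm.grab_frame(n); cv2.imwrite(f"pics/{n}0.png",im[:,:,::-1])
E
```

```text
t 0.0
q [-0.9529  0.3594  0.0111 -0.0003 -1.2241 -0.2881]
qd [ 0.0009  0.0003 -0.0006  0.0002 -0.001  -0.0003]
joint_efforts [ -0.0009 -58.2716  29.3052   6.9975   0.0069  -0.0001]
eef_pos [ 0.2184 -0.6382  0.2366]
ee_rot [0.0973 1.5691 1.9977]
force [-0.2426  0.3858 -0.3932]
moment [-0.0426  0.0225  0.0145]
width 0.08768250003565606
side {'camera_matrix': array([[465.9694,   0.    , 274.3303],
       [  0.    , 465.9694, 207.8467],
       [  0.    ,   0.    ,   1.    ]]), 'eye': array([0.1682, 0.8007, 0.7033]), 'attitude': array([-2.1589, -0.0161, -2.6494])}
top {'camera_matrix': array([[444.8733,   0.    , 274.2851],
       [  0.    , 444.8733, 206.3125],
       [  0.    ,   0.    ,   1.    ]]), 'eye': array([ 0.4715, -0.0055,  1.015 ]), 'attitude': array([-3.0335,  0.0133, -1.5872])}
wrist {'camera_matrix': array([[331.1595,   0.    , 277.25  ],
       [  0.    , 331.1595, 202.5211],
       [  0.    ,   0.    ,   1.    ]]), 'eye': array([ 0.1537, -0.6615,  0.3841]), 'attitude': array([ 2.8802, -0.0014,  1.8995])}
```

View pics/side0.png

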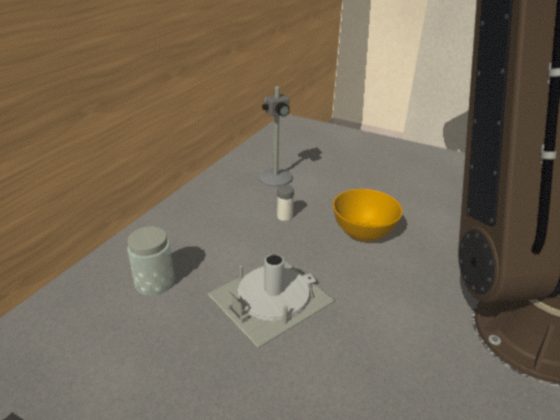

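View pics/top0.png

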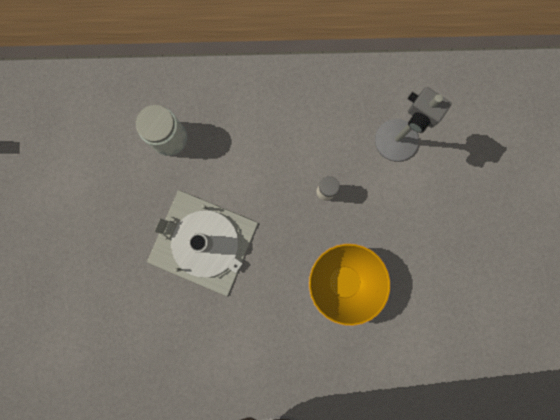

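View pics/wrist0.png

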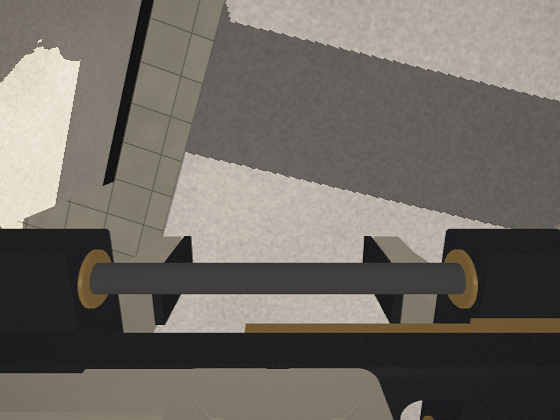

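The side view shows the stand at (275,178), shaker (285,203), bowl (367,215), jar (150,260) and tube base (273,285). The top view shows the tube top at about (198,241), tab at about (236,265), stand foot at (398,140) and camera head at about (428,108). Next I'll zoom in to measure.

```bash
python3 - <<'E'
import cv2
a=cv2.imread("pics/top0.png"); b=cv2.imread("pics/side0.png")
cv2.imwrite("pics/zt_base.png",cv2.resize(a[180:305,140:270],None,fx=6,fy=4.8*1,interpolation=cv2.INTER_CUBIC) if 0 else cv2.resize(a[180:300,140:270],None,fx=5,fy=5,interpolation=cv2.INTER_CUBIC))
cv2.imwrite("pics/zt_cam.png",cv2.resize(a[75:175,360:480],None,fx=6,fy=6,interpolation=cv2.INTER_CUBIC))
cv2.imwrite("pics/zs_cam.png",cv2.resize(b[75:195,230:340],None,fx=5,fy=5,interpolation=cv2.INTER_CUBIC))
cv2.imwrite("pics/zs_base.png",cv2.resize(b[240:350,200:340],None,fx=5,fy=5,interpolation=cv2.INTER_CUBIC))
E
```

```text
(no output)
```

View pics/zt_base.png

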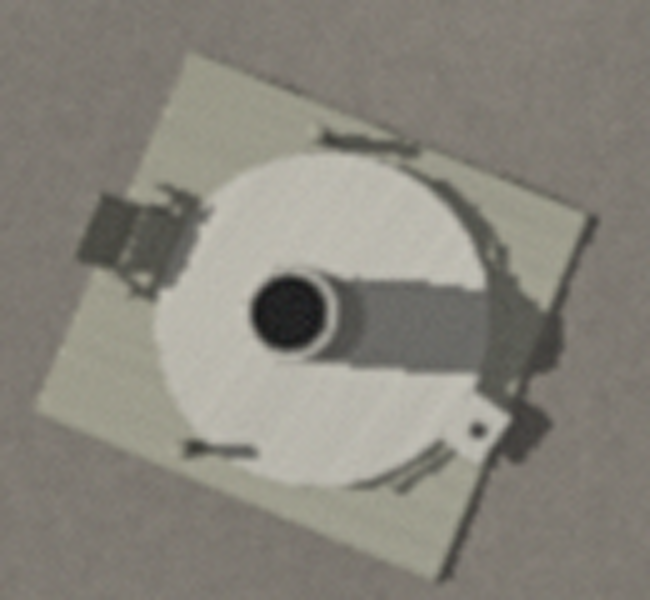

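View pics/zt_cam.png

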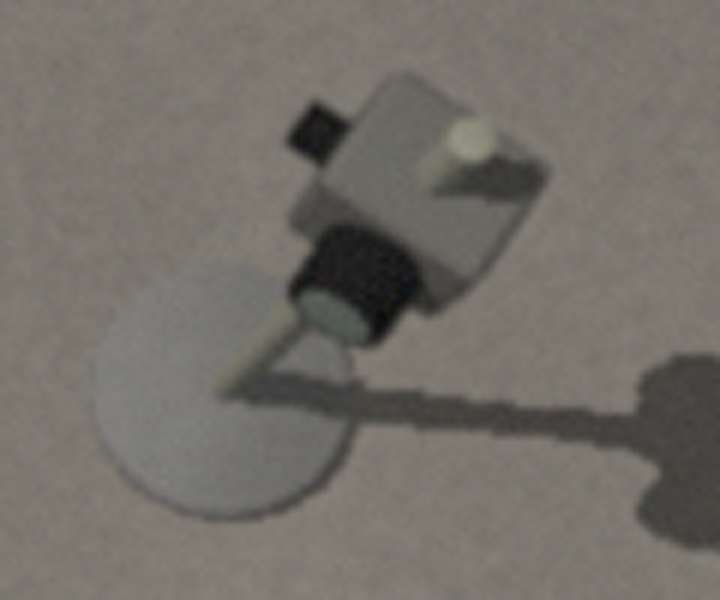

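View pics/zs_cam.png

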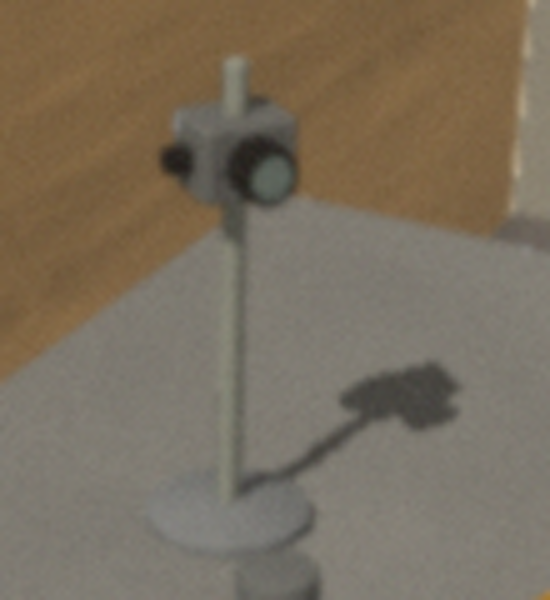

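View pics/zs_base.png

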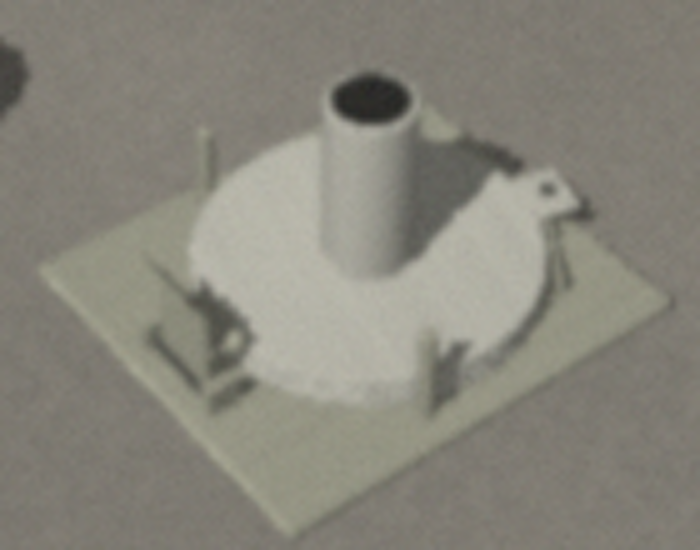

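```bash
cat > h.py <<'E'
import numpy as np
from scipy.spatial.transform import Rotation as R
np.set_printoptions(precision=4,suppress=True)
from station import arm
def ray(m,p):
    d=np.linalg.inv(m["camera_matrix"])@[p[0],p[1],1]
    return m["eye"],R.from_euler('xyz',m["attitude"]).apply(d/np.linalg.norm(d))
def plane(m,p,z):
    e,d=ray(m,p); return e+d*(z-e[2])/d[2]
def tri(m1,p1,m2,p2):
    e1,d1=ray(m1,p1);e2,d2=ray(m2,p2)
    t=np.linalg.lstsq(np.c_[d1,-d2],e2-e1,rcond=None)[0]
    a=e1+d1*t[0];b=e2+d2*t[1]
    return (a+b)/2,np.linalg.norm(a-b)
def proj(m,X):
    c=R.from_euler('xyz',m["attitude"]).inv().apply(np.asarray(X)-m["eye"]); p=m["camera_matrix"]@c; return p[:2]/p[2]
def z(off,f,p): return np.array(off)+(np.array(p)+.5)/f-.5
E
python3 - <<'E'
from h import *
T=arm.camera_model("top");S=arm.camera_model("side")
tb=lambda *p:z((140,180),5,p); tc=lambda *p:z((360,75),6,p)
sc=lambda *p:z((230,75),5,p); sb=lambda *p:z((200,240),5,p)
for n,a,b in [("tube",tb(289,313),sb(371,99)),("tabhole",tb(478,430),sb(547,189)),("lens",tc(336,318),sc(271,180)),("posttop",tc(474,137),sc(235,62)),("foot",tc(228,385),sc(232,505))]:
    print(n,*tri(T,a,S,b))
c=[(189,52),(595,215),(441,580),(37,408)]; c2=[(425,108),(670,300),(290,535),(40,268)]
for p in c: print("corner",plane(T,tb(*p),.006))
for p in c2: print("cornerS",plane(S,sb(*p),.006))
print("disc",plane(T,tb(321,320),.021), "foot",plane(T,tc(226,388),.014),plane(T,tc(222,388),.014))
print("tabend",plane(T,tb(495,441),.02))
E
```

```text
tube [0.4997 0.1641 0.1009] 8.306453711412853e-05
tabhole [0.449  0.0949 0.0205] 0.0002022890048137536
lens [ 0.6955 -0.2533  0.2299] 0.0009419105358721606
posttop [ 0.7325 -0.2791  0.2802] 0.00010557555015652524
foot [ 0.7317 -0.2817  0.0066] 0.0027908008624646726
corner [0.623  0.2281 0.006 ]
corner [0.5447 0.0424 0.006 ]
corner [0.3824 0.1133 0.006 ]
corner [0.4617 0.2958 0.006 ]
cornerS [0.5272 0.0573 0.006 ]
cornerS [0.3816 0.117  0.006 ]
cornerS [0.4594 0.2999 0.006 ]
cornerS [0.6216 0.2293 0.006 ]
disc [0.4988 0.1646 0.021 ] foot [ 0.73   -0.2784  0.014 ] [ 0.73   -0.2769  0.014 ]
tabend [0.444  0.0874 0.02  ]
```

```bash
python3 - <<'E'
from h import *
T=arm.camera_model("top")
tc=lambda *p:z((360,75),6,p)
P=[plane(T,tc(*p),.252) for p in [(402,71),(549,170),(322,188),(472,290)]]
for i,j in [(0,2),(1,3),(1,0),(3,2)]:
    d=P[j]-P[i]; print(np.linalg.norm(d),np.degrees(np.arctan2(d[1],d[0])))
s=arm.get_state(); M=R.from_euler('xyz',s["ee_rot"]).as_matrix(); print(M)
M0=M; p=s["eef_pos"]
for n,t in [("via",(.42,-.2,.24)),("tube",(.4995,.164,.16))]:
    print(n,M.T@(np.array(t)-p))
print("z yaw",np.degrees(np.arctan2(M[1,2],M[0,2])),"q",s["q"])
for n,zz,px in [("jar",.123,(155,121)),("bowl",.08,(350,285)),("shaker",.088,(329,186))]: print(n,plane(T,px,zz))
E
```

```text
0.04319983962022188 144.21609890109036
0.043260756450684425 145.50590252022326
0.05165229481116454 53.1232243077646
0.05262685431541752 53.08906698540647
[[-0.0005 -0.9461 -0.3238]
 [ 0.0011 -0.3238  0.9461]
 [-1.      0.0001  0.0013]]
via [-0.0028 -0.3326  0.3494]
tube [ 0.0776 -0.5257  0.668 ]
z yaw 108.89069430618066 q [-0.9529  0.3592  0.0113 -0.0002 -1.2241 -0.2881]
jar [0.7504 0.2484 0.123 ]
bowl [ 0.4066 -0.1488  0.08  ]
shaker [ 0.6133 -0.1106  0.088 ]
```

Request:
jog_arm([
  {"dy": -0.333, "dz": 0.349},
  {"dy": -0.333, "dz": 0.349},
  {"dy": -0.333, "dz": 0.349},
  {"dy": -0.333, "dz": 0.349},
  {"dy": -0.333, "dz": 0.349},
  {"dy": -0.333, "dz": 0.349},
  {"dy": -0.333, "dz": 0.349},
  {"dy": -0.333, "dz": 0.349},
  {"dy": -0.333, "dz": 0.349},
  {"dy": -0.333, "dz": 0.349},
  {"dy": -0.333, "dz": 0.349},
  {"dy": -0.526, "dz": 0.668, "twist": 42},
  {"dy": -0.526, "dz": 0.668, "twist": 42},
  {"dy": -0.526, "dz": 0.668, "twist": 42},
  {"dy": -0.526, "dz": 0.668, "twist": 42},
  {"dy": -0.526, "dz": 0.668, "twist": 42},
  {"dy": -0.526, "dz": 0.668, "twist": 42},
  {"dy": -0.526, "dz": 0.668, "twist": 42},
  {"dy": -0.526, "dz": 0.668, "twist": 42},
  {"dy": -0.526, "dz": 0.668, "twist": 42},
], gripper=0.06)

```text
invalid input
```

Request:
jog_arm([
  {},
  {},
  {},
  {},
])

```text
invalid input
```

```bash
python3 - <<'E'
from h import *
import cv2
s=arm.get_state(); M=R.from_euler('xyz',s["ee_rot"]).as_matrix(); print(s["t"],s["q"],s["eef_pos"],s["width"]);print(M)
print("z yaw",np.degrees(np.arctan2(M[1,2],M[0,2])))
print(M.T@(np.array((.4995,.164,.067))-s["eef_pos"]))
print(arm.camera_model("wrist"))
cv2.imwrite("pics/wrist1.png",arm.grab_frame("wrist")[:,:,::-1])
E
```

```text
0.15 [-0.9529  0.3592  0.0113 -0.0002 -1.2241 -0.2881] [ 0.2184 -0.6383  0.2368] 0.0876573329857493
[[-0.0005 -0.9461 -0.3238]
 [ 0.0011 -0.3238  0.9461]
 [-1.      0.0001  0.0013]]
z yaw 108.89069430618066
[ 0.1706 -0.5257  0.6679]
{'camera_matrix': array([[331.1595,   0.    , 277.25  ],
       [  0.    , 331.1595, 202.5211],
       [  0.    ,   0.    ,   1.    ]]), 'eye': array([ 0.1537, -0.6615,  0.3842]), 'attitude': array([ 2.8802, -0.0012,  1.8995])}
```

View pics/wrist1.png

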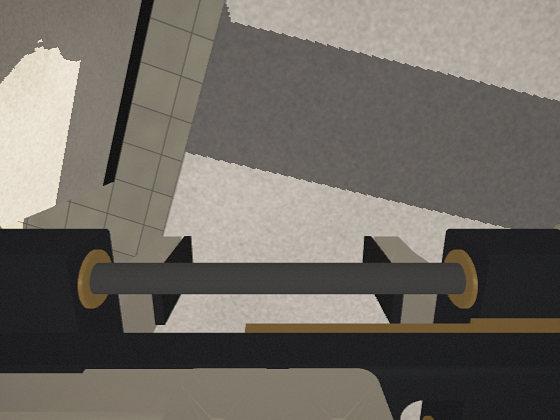

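The calls were refused and nothing moved. Each row probably needs all four numbers, so I'll send them in full.

Request:
jog_arm([
  {"dx": 0, "dy": -0.333, "dz": 0.349, "twist": 0},
  {"dx": 0, "dy": -0.333, "dz": 0.349, "twist": 0},
  {"dx": 0, "dy": -0.333, "dz": 0.349, "twist": 0},
  {"dx": 0, "dy": -0.333, "dz": 0.349, "twist": 0},
  {"dx": 0, "dy": -0.333, "dz": 0.349, "twist": 0},
  {"dx": 0, "dy": -0.333, "dz": 0.349, "twist": 0},
  {"dx": 0, "dy": -0.333, "dz": 0.349, "twist": 0},
  {"dx": 0, "dy": -0.333, "dz": 0.349, "twist": 0},
  {"dx": 0, "dy": -0.333, "dz": 0.349, "twist": 0},
  {"dx": 0, "dy": -0.333, "dz": 0.349, "twist": 0},
  {"dx": 0, "dy": -0.333, "dz": 0.349, "twist": 0},
  {"dx": 0, "dy": -0.526, "dz": 0.668, "twist": 42},
  {"dx": 0, "dy": -0.526, "dz": 0.668, "twist": 42},
  {"dx": 0, "dy": -0.526, "dz": 0.668, "twist": 42},
  {"dx": 0, "dy": -0.526, "dz": 0.668, "twist": 42},
  {"dx": 0, "dy": -0.526, "dz": 0.668, "twist": 42},
  {"dx": 0, "dy": -0.526, "dz": 0.668, "twist": 42},
  {"dx": 0, "dy": -0.526, "dz": 0.668, "twist": 42},
  {"dx": 0, "dy": -0.526, "dz": 0.668, "twist": 42},
  {"dx": 0, "dy": -0.526, "dz": 0.668, "twist": 42},
], gripper=0.06)

```text
t: 1.87
eef_pos: [0.4865, 0.107, 0.2379]
ee_rot: [-0.509, 1.57, 0.658]
force: [1.0, -1.9, -0.1]
width: 0.0601
```

Request:
jog_arm([
  {"dx": 0, "dy": 0, "dz": 0, "twist": 0},
  {"dx": 0, "dy": 0, "dz": 0, "twist": 0},
  {"dx": 0, "dy": 0, "dz": 0, "twist": 0},
])

```text
t: 2.12
eef_pos: [0.4863, 0.1051, 0.2372]
ee_rot: [2.45, 1.57, -2.665]
force: [-0.2, 0.0, -0.9]
width: 0.0602
```

```bash
python3 - <<'E'
from h import *
import cv2
s=arm.get_state(); M=R.from_euler('xyz',s["ee_rot"]).as_matrix(); print(s["t"],s["q"],s["eef_pos"],s["width"]);print(M)
print("z yaw",np.degrees(np.arctan2(M[1,2],M[0,2])))
print(M.T@(np.array((.4995,.164,.067))-s["eef_pos"]))
W=arm.camera_model("wrist");print(W, proj(W,(.4995,.164,.101)),proj(W,(.444,.0874,.02)))
cv2.imwrite("pics/wrist2.png",arm.grab_frame("wrist")[:,:,::-1])
E
```

```text
2.1167 [ 0.6085  0.0644 -0.3694 -0.0001 -1.1379 -2.5814] [0.4863 0.1051 0.2372] 0.06022365994892392
[[-0.0008 -0.9202  0.3914]
 [-0.0004  0.3914  0.9202]
 [-1.      0.0006 -0.0007]]
z yaw 66.95632592189632
[0.1702 0.0108 0.0595]
{'camera_matrix': array([[331.1595,   0.    , 277.25  ],
       [  0.    , 331.1595, 202.5211],
       [  0.    ,   0.    ,   1.    ]]), 'eye': array([0.4233, 0.1317, 0.3847]), 'attitude': array([2.8806, 0.0007, 1.1676])} [345.8142 182.1596] [247.6083 148.5415]
```

View pics/wrist2.png

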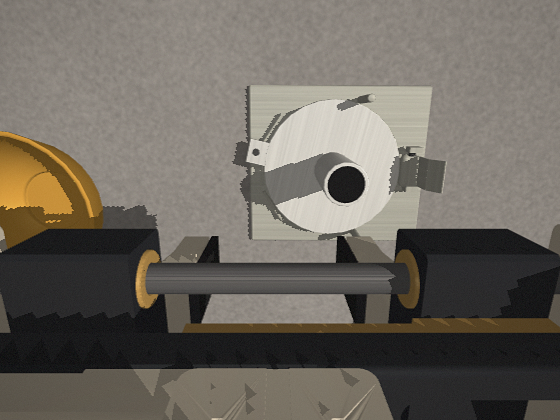

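The tube rim centre is at about (346.5,184.5) against a predicted (345.8,182.2), an agreement within 2 mm. Next I align over it and descend.

Request:
jog_arm([
  {"dx": 0, "dy": 0.005, "dz": 0.03, "twist": 0},
  {"dx": 0, "dy": 0.01, "dz": 0.06, "twist": 0},
  {"dx": 0, "dy": 0.01, "dz": 0.06, "twist": 0},
  {"dx": 0.03, "dy": 0.01, "dz": 0.06, "twist": 0},
  {"dx": 0.06, "dy": 0.01, "dz": 0.06, "twist": 0},
  {"dx": 0.09, "dy": 0.01, "dz": 0.06, "twist": 0},
  {"dx": 0.09, "dy": 0.01, "dz": 0.06, "twist": 0},
  {"dx": 0.09, "dy": 0.01, "dz": 0.06, "twist": 0},
])

```text
t: 2.83
eef_pos: [0.5005, 0.1624, 0.1472]
ee_rot: [2.745, 1.568, -2.372]
force: [0.0, 1.0, 0.9]
width: 0.0597
```

```bash
python3 - <<'E'
from h import *
import cv2
s=arm.get_state(); M=R.from_euler('xyz',s["ee_rot"]).as_matrix(); print(s["t"],s["q"],s["eef_pos"],s["force"])
print(M.T@(np.array((.5004,.1636,.067))-s["eef_pos"]))
W=arm.camera_model("wrist");print( proj(W,(.4995,.164,.101)),proj(W,s["eef_pos"]))
cv2.imwrite("pics/wrist3.png",arm.grab_frame("wrist")[:,:,::-1])
E
```

```text
2.8333 [ 0.6871  0.1966 -0.4374  0.0003 -0.9398 -2.6626] [0.5005 0.1624 0.1472] [0.0096 0.965  0.8874]
[0.0802 0.0004 0.0013]
[279.7566 226.2061] [277.8955 260.3949]
```

View pics/wrist3.png

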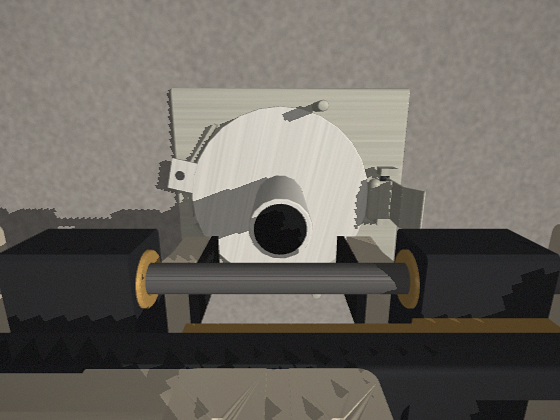

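The tube at (280,227) is centred between the fingers, so I go down and grip.

Request:
jog_arm([
  {"dx": 0.025, "dy": 0, "dz": 0.001, "twist": 0},
  {"dx": 0.05, "dy": 0, "dz": 0.001, "twist": 0},
  {"dx": 0.07, "dy": 0, "dz": 0.001, "twist": 0},
  {"dx": 0.08, "dy": 0, "dz": 0.001, "twist": 0},
  {"dx": 0.08, "dy": 0, "dz": 0.001, "twist": 0},
  {"dx": 0.08, "dy": 0, "dz": 0.001, "twist": 0},
])

```text
t: 3.38
eef_pos: [0.5023, 0.1653, 0.069]
ee_rot: [-0.79, 1.569, 0.378]
force: [0.2, -0.5, 0.6]
width: 0.0601
```

Request:
jog_arm([
  {"dx": 0, "dy": 0, "dz": 0, "twist": 0},
  {"dx": 0, "dy": 0, "dz": 0, "twist": 0},
  {"dx": 0, "dy": 0, "dz": 0, "twist": 0},
  {"dx": 0, "dy": 0, "dz": 0, "twist": 0},
  {"dx": 0, "dy": 0, "dz": 0, "twist": 0},
  {"dx": 0, "dy": 0, "dz": 0, "twist": 0},
  {"dx": 0, "dy": 0, "dz": 0, "twist": 0},
  {"dx": 0, "dy": 0, "dz": 0, "twist": 0},
], gripper=0.03, newtons=45)

```text
t: 4.05
eef_pos: [0.5015, 0.1648, 0.0685]
ee_rot: [-1.256, 1.57, -0.088]
force: [-2.3, -1.7, 7.3]
width: 0.0395
```

Request:
jog_arm([
  {"dx": -0.004, "dy": 0, "dz": 0, "twist": 0},
  {"dx": -0.008, "dy": 0, "dz": 0, "twist": 0},
  {"dx": -0.012, "dy": 0, "dz": 0, "twist": 0},
  {"dx": -0.017, "dy": 0, "dz": 0, "twist": 0},
  {"dx": -0.023, "dy": 0, "dz": 0, "twist": 0},
  {"dx": -0.03, "dy": 0, "dz": 0, "twist": 0},
  {"dx": -0.04, "dy": 0, "dz": 0, "twist": 0},
  {"dx": -0.05, "dy": 0, "dz": 0, "twist": 0},
  {"dx": -0.065, "dy": 0, "dz": 0, "twist": 0},
  {"dx": -0.08, "dy": 0, "dz": 0, "twist": 0},
  {"dx": -0.1, "dy": 0, "dz": 0, "twist": 0},
  {"dx": -0.1, "dy": 0, "dz": 0, "twist": 0},
  {"dx": -0.1, "dy": 0, "dz": 0, "twist": 0},
  {"dx": -0.1, "dy": 0, "dz": 0, "twist": 0},
])

```text
t: 5.22
eef_pos: [0.501, 0.1649, 0.1675]
ee_rot: [0.75, 1.57, 1.918]
force: [-0.7, 0.0, -3.2]
width: 0.0391
```

```bash
python3 - <<'E'
from h import *
import cv2
s=arm.get_state(); print(s["t"],s["q"],s["eef_pos"],s["ee_rot"],s["force"],s["moment"],s["width"])
for n in ["side","top","wrist"]:
    im=arm.grab_frame(n)[:,:,::-1]; cv2.imwrite(f"pics/{n}4.png",im)
    if n=="side": cv2.imwrite("pics/side4z.png",cv2.resize(im[180:340,180:360],None,fx=3.5,fy=3.5,interpolation=cv2.INTER_CUBIC))
E
```

```text
5.2167 [ 0.6898  0.1758 -0.4106 -0.0005 -0.9843 -2.6638] [0.501  0.1649 0.1675] [0.7504 1.5703 1.9177] [-0.7219  0.0388 -3.2056] [-0.0802  0.017  -0.0312] 0.03914923883532012
```

View pics/side4z.png

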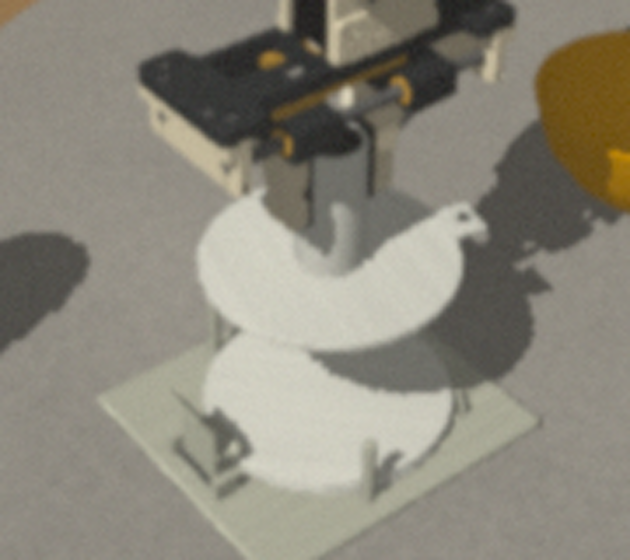

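View pics/wrist4.png

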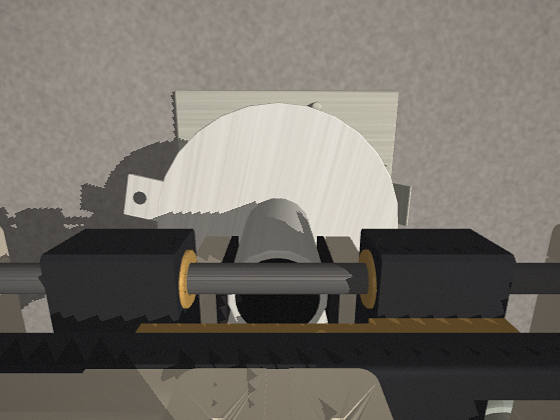

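View pics/top4.png

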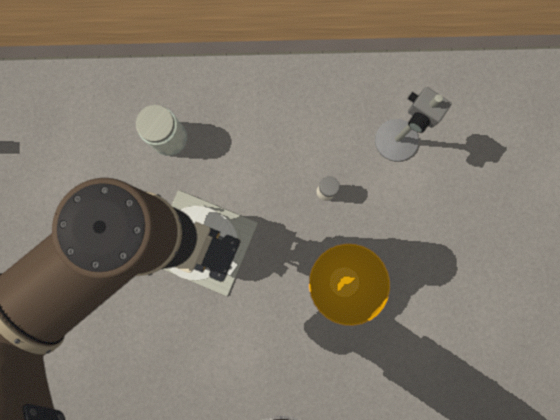

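```bash
python3 - <<'E'
from h import *
import cv2
s=arm.get_state(); M=R.from_euler('xyz',s["ee_rot"]).as_matrix(); W=arm.camera_model("wrist");S=arm.camera_model("side")
zy=np.degrees(np.arctan2(M[1,2],M[0,2]))
hs=z((180,180),3.5,(463,218))
print(plane(W,(139.5,198),.12),plane(S,hs,.12),tri(W,(139.5,198),S,hs))
for p in (plane(W,(139.5,198),.12),plane(S,hs,.12)):
    d=p-s["eef_pos"]; print(np.linalg.norm(d[:2]),np.degrees(np.arctan2(d[1],d[0]))-zy,zy)
# disc rim circle from wrist: visible upper arc
im=cv2.imread("pics/wrist4.png"); g=cv2.cvtColor(im,cv2.COLOR_BGR2GRAY)
pts=[]
for x in range(200,370,5):
    col=g[80:200,x].astype(int)
    # first big increase to the light disc (sustained)
    for r in range(80,190):
        if col[r-80]>185 and np.mean(g[r:r+8,x])>185: pts.append((x,r)); break
print(pts[:40:4])
P=np.array([plane(W,p,.12)[:2] for p in pts])
A=np.c_[2*P,np.ones(len(P))]; c=np.linalg.lstsq(A,(P**2).sum(1),rcond=None)[0]
print("circle",c[:2],np.sqrt(c[2]+c[0]**2+c[1]**2), s["eef_pos"])
E
```

```text
[0.4502 0.0953 0.12  ] [0.4475 0.0978 0.12  ] (array([0.45  , 0.0928, 0.1156]), np.float64(0.0009967846513401553))
0.08587942175206316 -193.04292232838765 66.88666404331984
0.08549763208769807 -195.46109666020487 66.88666404331984
[(200, 131), (220, 117), (240, 110), (260, 105), (280, 99), (300, 98), (320, 97), (340, 120), (360, 98)]
circle [0.4842 0.1774] 0.05769802645406255 [0.5008 0.1646 0.1667]
```

```bash
python3 - <<'E'
import cv2
b=cv2.imread("pics/wrist4.png"); cv2.imwrite("pics/wrist4z.png",cv2.resize(b[90:245,110:430],None,fx=2.5,fy=2.5,interpolation=cv2.INTER_CUBIC))
b=cv2.imread("pics/side4.png"); cv2.imwrite("pics/side4zz.png",cv2.resize(b[225:290,225:330],None,fx=7.5,fy=7.5,interpolation=cv2.INTER_CUBIC))
E
```

```text
(no output)
```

View pics/wrist4z.png

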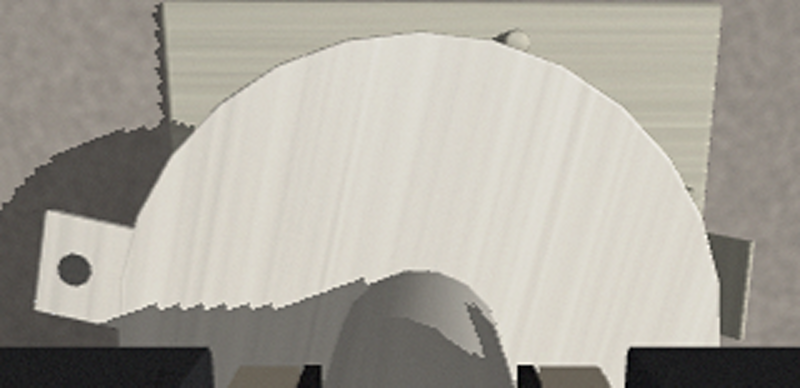

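View pics/side4zz.png

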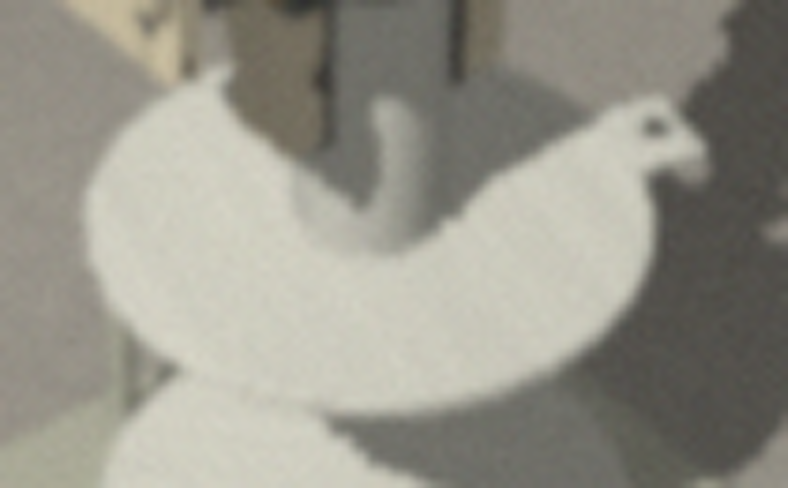

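```bash
cat > fit.py <<'E'
from h import *
from scipy.optimize import least_squares
def disc_fit(views,hole=None,x0=None,shift=None):
    # views: list of (model, pts); plane z=c+a(x-x0)+b(y-y0), rim radius 75 mm about centre
    def f(v):
        x,y,zc,a,b=v; n=np.array([-a,-b,1]);n/=np.linalg.norm(n);c=np.array([x,y,zc]);r=[]
        for m,pts in views:
            for p in pts:
                e,d=ray(m,p); q=e+d*((c-e)@n)/(d@n); r.append((np.linalg.norm(q-c)-.075)*1000)
        return r
    o=least_squares(f,x0,loss='soft_l1'); return o.x,np.sqrt(np.diag(np.linalg.pinv(o.jac.T@o.jac)))*np.std(f(o.x)),np.array(f(o.x))
E
python3 - <<'E'
from fit import *
s=arm.get_state();W=arm.camera_model("wrist");S=arm.camera_model("side")
wp=[z((110,90),2.5,p) for p in [(121,275),(719,300),(423,33),(280,66),(216,108),(165,165),(135,228),(350,40),(560,68),(625,108),(670,158),(705,225)]]
sp=[z((225,225),7.5,p) for p in [(88,205),(98,155),(125,120),(165,90),(200,75)]]
print(s["eef_pos"])
for v in ([(W,wp)],[(S,sp),(W,wp)]):
    x,e,r=disc_fit(v,x0=[.501,.165,.12,0,0]); print(x,e);print(r.round(1))
E
```

```text
[0.5008 0.1646 0.1667]
[ 0.5014  0.1643  0.1173 -0.0496  0.012 ] [0.0001 0.0002 0.0008 0.0277 0.0191]
[ 0.2 -0.1  0.1 -0.1 -0.   0.  -0.3  0.2 -0.5  0.1  0.1  0.1]
[0.5008 0.1635 0.118  0.0128 0.0465] [0.0003 0.0004 0.0006 0.0122 0.0213]
[-1.3 -0.1  0.1  0.3 -0.4  0.5 -0.5 -0.1 -0.5 -0.4 -0.1 -0.2 -0.1 -0.2
  0.5  0.5  0.3]
```

The base is out of the clip and looks level within the measuring noise, with one flat base visible in the holder. Next I raise it and carry it over.

Request:
jog_arm([
  {"dx": -0.02, "dy": 0, "dz": 0, "twist": 0},
  {"dx": -0.045, "dy": 0, "dz": 0, "twist": 0},
  {"dx": -0.07, "dy": 0, "dz": 0, "twist": 0},
  {"dx": -0.095, "dy": 0, "dz": 0, "twist": 0},
  {"dx": -0.114, "dy": -0.005, "dz": -0.008, "twist": -3},
  {"dx": -0.114, "dy": -0.015, "dz": -0.022, "twist": -8},
  {"dx": -0.114, "dy": -0.028, "dz": -0.041, "twist": -14},
  {"dx": -0.114, "dy": -0.042, "dz": -0.062, "twist": -21},
  {"dx": -0.114, "dy": -0.056, "dz": -0.083, "twist": -28},
  {"dx": -0.114, "dy": -0.07, "dz": -0.103, "twist": -35},
  {"dx": -0.114, "dy": -0.084, "dz": -0.124, "twist": -42},
  {"dx": -0.114, "dy": -0.098, "dz": -0.145, "twist": -49},
  {"dx": -0.114, "dy": -0.112, "dz": -0.165, "twist": -56},
  {"dx": -0.114, "dy": -0.126, "dz": -0.186, "twist": -63},
  {"dx": -0.114, "dy": -0.14, "dz": -0.207, "twist": -70},
  {"dx": -0.114, "dy": -0.154, "dz": -0.227, "twist": -76},
  {"dx": -0.114, "dy": -0.166, "dz": -0.245, "twist": -82},
  {"dx": -0.114, "dy": -0.177, "dz": -0.261, "twist": -87},
  {"dx": -0.114, "dy": -0.184, "dz": -0.271, "twist": -90},
  {"dx": -0.114, "dy": -0.186, "dz": -0.2745, "twist": -91},
])

```text
t: 7.03
eef_pos: [0.5646, -0.1623, 0.2801]
ee_rot: [0.498, 1.568, -3.028]
force: [-0.3, 0.6, -3.7]
width: 0.0395
```

Request:
jog_arm([
  {"dx": 0, "dy": 0, "dz": 0, "twist": 0},
  {"dx": 0, "dy": 0, "dz": 0, "twist": 0},
  {"dx": 0, "dy": 0, "dz": 0, "twist": 0},
  {"dx": 0, "dy": 0, "dz": 0, "twist": 0},
])

```text
t: 7.37
eef_pos: [0.5646, -0.1598, 0.2815]
ee_rot: [-0.762, 1.571, 1.994]
force: [0.4, 0.8, -3.3]
width: 0.0395
```

```bash
python3 - <<'E'
from h import *
import cv2
s=arm.get_state(); M=R.from_euler('xyz',s["ee_rot"]).as_matrix(); print(s["t"],s["q"],s["eef_pos"],s["force"],s["width"]);print(M,np.degrees(np.arctan2(M[1,2],M[0,2])))
for n in ["side","top","wrist"]:
    im=arm.grab_frame(n)[:,:,::-1]; cv2.imwrite(f"pics/{n}5.png",im)
    if n=="side": cv2.imwrite("pics/side5z.png",cv2.resize(im[60:215,230:390],None,fx=5,fy=3.8 if 0 else 5,interpolation=cv2.INTER_CUBIC)[:600])
    if n=="top": cv2.imwrite("pics/top5z.png",cv2.resize(im[80:230,300:450],None,fx=4,fy=4,interpolation=cv2.INTER_CUBIC))
E
```

```text
7.3667 [ 0.0571  0.189  -0.1202 -0.0002 -1.2616 -0.4428] [ 0.5646 -0.1598  0.2815] [ 0.405   0.8127 -3.3147] 0.03945949556524554
[[-0.0001 -0.3763 -0.9265]
 [ 0.0002 -0.9265  0.3763]
 [-1.     -0.0001  0.0001]] 157.89815148735937
```

View pics/side5z.png

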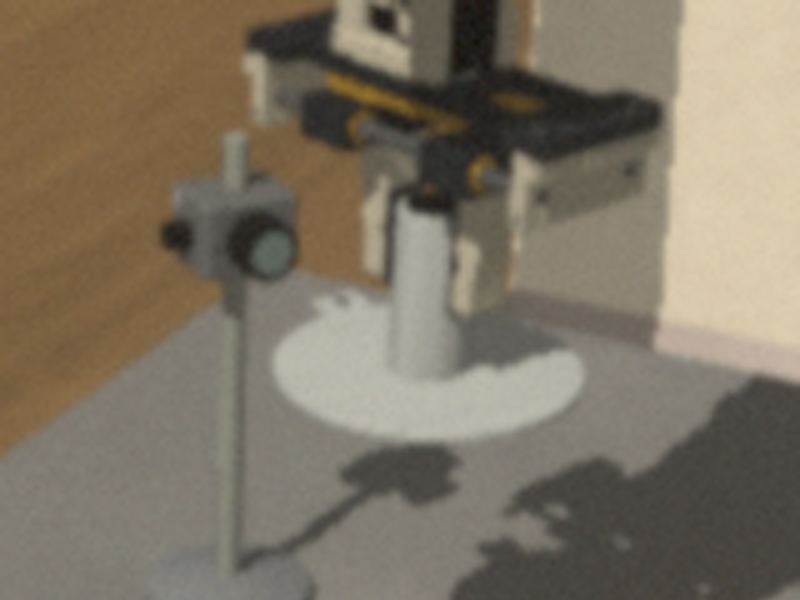

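View pics/wrist5.png

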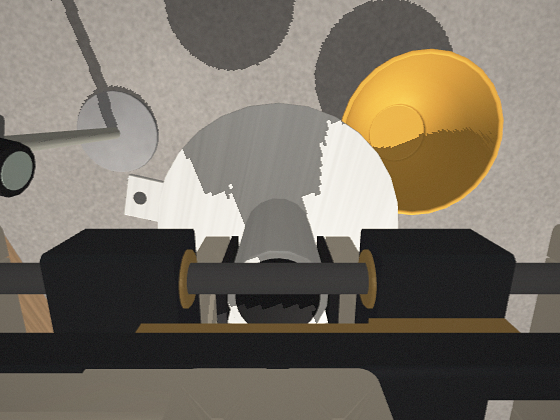

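View pics/top5.png

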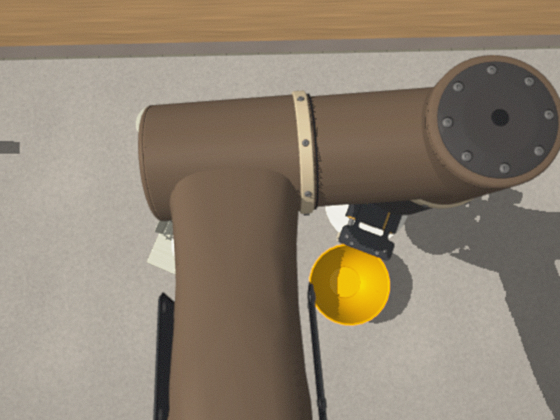

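```bash
python3 - <<'E'
from fit import *
import cv2
s=arm.get_state();W=arm.camera_model("wrist");S=arm.camera_model("side")
f=lambda *p:z((230,60),5,p)
print("lens W+S",tri(W,(17,173),S,f(271,254)), "tabhole",tri(W,(140,198),S,f(341,300)))
X=s["eef_pos"]; 
for zz in (.3125,.29,.27,.25,.2325): print(zz,(proj(S,(X[0],X[1],zz))-[230,60])*5)
print("hole at plane W", plane(W,(140,198),.2325))
im=cv2.imread("pics/wrist5.png");cv2.imwrite("pics/wrist5z.png",cv2.resize(im[90:245,0:320],None,fx=2.5,fy=2.5,interpolation=cv2.INTER_CUBIC))
E
```

```text
lens W+S (array([ 0.6965, -0.2521,  0.2316]), np.float64(0.0023229483113920758)) tabhole (array([ 0.6349, -0.2107,  0.2334]), np.float64(0.001539919025086962))
0.3125 [433.8016 204.9865]
0.29 [430.5988 251.0917]
0.27 [427.8128 291.197 ]
0.25 [425.0823 330.5026]
0.2325 [422.7374 364.2575]
hole at plane W [ 0.6361 -0.2104  0.2325]
```

View pics/wrist5z.png

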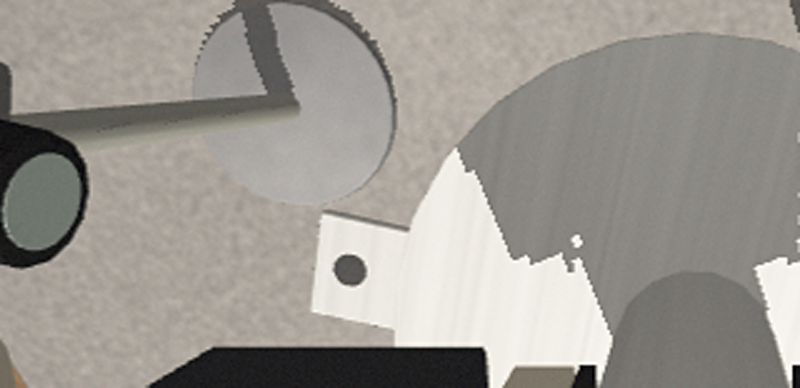

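```bash
python3 - <<'E'
import cv2
im=cv2.imread("pics/side5.png");cv2.imwrite("pics/side5t.png",cv2.resize(im[92:152,280:352],None,fx=10,fy=10,interpolation=cv2.INTER_CUBIC))
g=cv2.cvtColor(im,cv2.COLOR_BGR2GRAY)
for r in range(98,140,3): print(r,g[r,300:330])
E
```

```text
98 [107 103 103 100 119 142 145 116  76  58  59  53  51  49  57  61  56  47
  44  38  44  47  44  51  56  63  66  69  70  77]
101 [104 114 132 158 165 162 148 108  82 120 143 115  75  53  49  40  41  37
  36  33  44  64  83  94  94  91  93  98  96  97]
104 [106 108 125 154 161 154 131  87  80 122 153 164 168 170 171 165 153 150
 132  96  77  78  90  97  94  94  96  95  96  93]
107 [106 107 124 147 159 157 136  90  91 136 155 163 169 170 168 166 165 161
 152 128  99 104 125 115 107  99  96  96  94  95]
110 [103 110 126 153 161 158 135  88  97 137 155 166 170 169 167 162 162 161
 158 142 113 135 157 165 162 146 111  96  92  98]
113 [107 111 124 143 153 150 123  83 101 145 161 167 169 169 169 164 164 160
 154 135  91 111 153 163 155 123 106 103  99 102]
116 [116 115 113 112 102 103  96  86 116 149 162 169 170 168 167 164 161 159
 151 131 128 152 165 156 136 112 105 100 107 108]
119 [165 166 161 142 132 129 127 133 140 156 163 170 172 166 165 162 159 156
 144 127 135 156 166 154 129 116 109 112 112 109]
122 [179 182 180 179 176 177 177 168 157 158 167 171 168 169 162 159 159 153
 139 115 107 121 132 134 113 105  98  93 100  97]
125 [180 181 180 180 181 181 176 171 158 159 166 173 169 167 163 158 158 155
 148 138 128 112  99  94  91  94  96  96  95  95]
128 [182 180 181 182 183 178 176 166 155 161 167 168 168 164 161 157 158 149
 146 139 131 119 104  95  95  97  97  98  96  94]
131 [183 184 181 185 182 184 177 166 160 160 171 167 164 162 159 159 153 147
 142 133 127 116 103  98  94  95  94 100  96  95]
134 [183 179 184 180 182 181 181 176 172 167 169 170 165 162 157 155 151 145
 139 135 130 128 131 149 162 174 176 176 171 160]
137 [183 186 182 184 183 184 182 183 182 185 185 181 183 179 179 179 183 180
 179 181 178 182 181 181 182 184 184 180 180 184]
```

View pics/side5t.png

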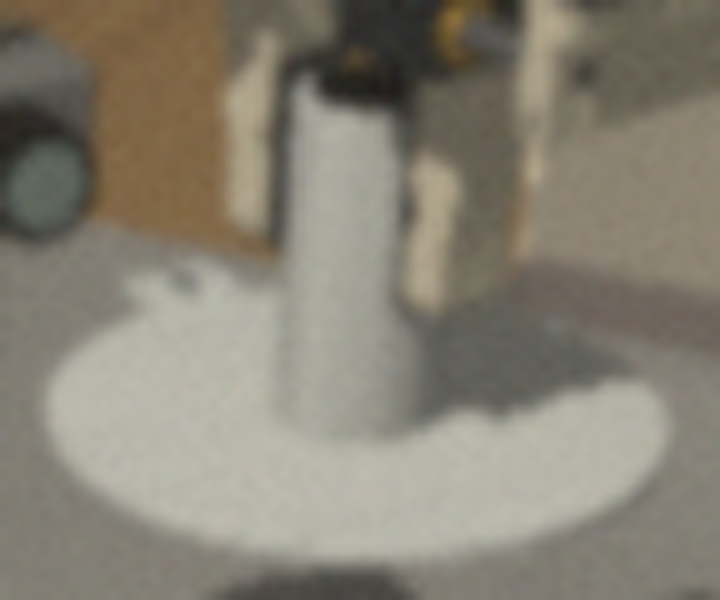

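```bash
python3 - <<'E'
from fit import *
s=arm.get_state();W=arm.camera_model("wrist");S=arm.camera_model("side");T=arm.camera_model("top")
wz=lambda *p:z((0,90),2.5,p); st=lambda *p:z((280,92),10,p)
wp=[wz(*p) for p in [(410,225),(435,180),(457,150),(497,105),(555,66),(625,40),(698,33),(765,40)]]+[(397.5,213),(391,180),(378,155),(361,135),(340,120)]
sp=[st(*p) for p in [(47,410),(55,370),(75,340),(100,320),(135,306),(668,425),(660,395),(640,380)]]
for v in ([(W,wp)],[(S,sp),(W,wp)]):
    x,e,r=disc_fit(v,x0=[.5646,-.16,.2325,0,0]); print(x,e);print(r.round(1))
# lens, three views least squares
obs=[(T,z((360,75),6,(336,318))),(S,z((230,75),5,(271,180))),(W,wz(42,201))]
f=lambda X:np.concatenate([(proj(m,X)-p) for m,p in obs])
o=least_squares(f,[.696,-.253,.231]);print("lens",o.x,o.fun)
L=o.x
h=[(W,wz(349,270)),(S,st(183,283))]
print("hole",tri(*h[0],*h[1]))
C=s["eef_pos"]
for q in (wz(349,270),wz(318,262)):
    p=plane(W,q,.2325); d=p-C; print(p,np.linalg.norm(d[:2]),np.degrees(np.arctan2(d[1],d[0])))
for L in (o.x,tri(*obs[0],*obs[1])[0],tri(*obs[1],*obs[2])[0],tri(*obs[0],*obs[2])[0]):
  d=L-C; print(L,np.linalg.norm(d[:2]),np.degrees(np.arctan2(d[1],d[0])))
E
```

```text
[ 0.5638 -0.1613  0.2349  0.1046  0.0985] [0.0011 0.0005 0.0016 0.06   0.0435]
[ 0.3 -0.2 -0.4  0.1  0.2  0.2 -0.1  0.  -0.1  0.2  0.   0.1 -0.3]
[ 0.5643 -0.1606  0.2324  0.0318 -0.0473] [0.0004 0.0003 0.0008 0.0113 0.0222]
[-1.2 -1.   0.1  0.7 -0.4  0.8  1.7 -0.5  0.3 -0.3 -0.5  0.1  0.2  0.3
 -0.1 -0.1  0.1 -0.5 -0.8 -0.7 -0.8]
lens [ 0.6964 -0.2535  0.2323] [ 0.4142 -1.0829 -0.0386 -0.9335  0.4438 -0.0437]
hole (array([ 0.6352, -0.211 ,  0.2327]), np.float64(0.002179582336937721))
[ 0.6365 -0.2107  0.2325] 0.08785579359031447 -35.33273389631483
[ 0.6425 -0.2154  0.2325] 0.09548023320817386 -35.50171834886398
[ 0.6964 -0.2535  0.2323] 0.16145844267578915 -35.42088046058392
[ 0.6955 -0.2533  0.2299] 0.16064712427542516 -35.52585293840777
[ 0.6972 -0.254   0.2301] 0.16239068190448924 -35.375411826556345
[ 0.6938 -0.2525  0.2353] 0.15879083899237165 -35.64353986342403
```

View pics/side5.png

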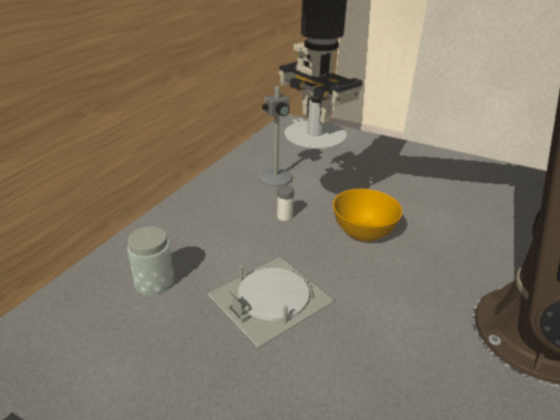

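```bash
python3 - <<'E'
import cv2
im=cv2.imread("pics/side5.png");cv2.imwrite("pics/side5h.png",cv2.resize(im[240:350,200:340],None,fx=5,fy=5,interpolation=cv2.INTER_CUBIC))
E
```

```text
(no output)
```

View pics/side5h.png

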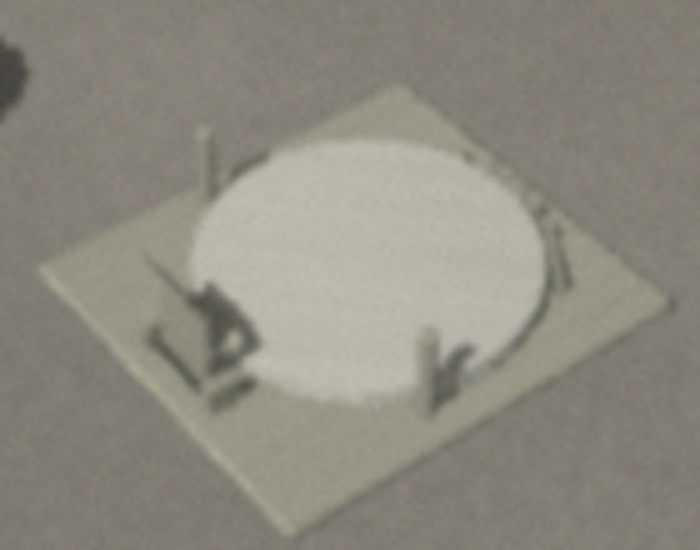

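The flat bases lie in the holder, and the bowl (367,215), shaker (285,203) and jar (150,260) are at the same pixels as at the start. The pose is on target, so I'm handing it in.

```bash
python3 - <<'E'
from h import *
s=arm.get_state(); print(s["t"],s["eef_pos"],s["qd"],s["force"],s["width"]); print(arm.job_done())
E
```

```text
7.5167 [ 0.5648 -0.1599  0.2818] [-0.0035  0.001   0.0006 -0.0001 -0.0011  0.0032] [-1.0754  0.3199 -3.933 ] 0.03957269629851807
the job is handed in; nothing more can be done
None
```

I pulled the tube base straight up out of the clip, carried it over and handed the job in with it still held in front of the lens. It took 7.5 s of the 43 s allowed.

| Last check | Measured | Wanted |
|---|---|---|
| Tube axis to lens front | about 160.5–161.5 mm | 160 mm |
| Tab direction | -35.4° | -35.5° towards the lens (optical axis itself -35 to -36°) |
| Disc mid-height | about 0.230 m | lens height 0.230–0.232 m |
| Tilt of disc and tube | upright within 1–3° | level and upright |

- **Grip:** it was steady at 39.5 mm opening, with the arm at rest.
- **Rest of the scene:** the flat-base stack sits in the holder, with only its top disc visible. The bowl, shaker and jar look unmoved, and nothing came near the camera or its stand.
- **Disagreements:** the lens height varied by view pair. Two pairs gave 0.230 m, the top and wrist pair gave 0.235 m, and all three views together gave 0.232 m. The disc fit from the wrist picture alone gave a larger tilt, but it was too noisy to trust. The fit with the side picture added, the tube's edge in the side view and the height of the hole in the tab all gave level within the error above.
- **Refused calls:** my first two move calls were rejected because rows lacked some numbers. Nothing moved then.

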